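# Square up the instruments and shut the tray

## Robot

A 6-joint arm with a two-finger parallel gripper is mounted at the origin on the work surface. World frame = base frame: x ahead of the robot, y to its left, z up, the work surface at z = 0. Lengths are in m, angles in rad, forces in N, time in s.
With the tool pointing down it reaches from about 0.275 to 0.75 m from the base axis. Payload 10.2 kg.
Tool frame: the origin (TCP) lies midway between the tips of the shut fingers; the grasp point (between the pads) lies 19 mm behind it (env.hold_point_z is the distance from the TCP to the grasp point, in m); z points along the fingers, y is the line along which they close (so a half turn about z gives the same grasp; the last joint's range is limited). The gripper opens to 85 mm and grips with 20 to 120 N. Pads are 22 mm wide; open, the fingers measure 114 mm over their backs; the gripper's body (76 mm by 85 mm) begins 54 mm behind the grasp point. The pads swing forward as they close: fully open they stand 13 mm farther back than shut.
Start: joints at [0.906, 0.313, 1.498, -0, 1.331, -0.223], TCP at [0.224, 0.475, 0.231] pointing down, gripper open.
Joint ranges: [-2.94, 2.94], [-0.97, 2.17], [0.19, 2.56], [-1.23, 4.37], [0.02, 3.11], [-2.88, 2.88]. Speed limits (rad/s): [2.39, 2.39, 3.01, 3.14, 3.14, 3.14].

## Interface

Orientations are given as a unit quaternion [x, y, z, w].
In Python, from bench import env, kinematics, monitor, eyes, job gives the robot as it stands. The module is installed in compiled form; this text tells all that it offers. Calls block until the motion is done:
- env.reach(position, orientation): joint-space move of the TCP to a pose.
- env.movel(position, velocity=0.15, frame=None, guard=None): straight line of the TCP; frame=None keeps the orientation; velocity is the mean speed in m/s. With guard (N) it stops when the force on the tool has changed by that much, and returns True; else False.
- env.set_joints(angles): joint-space move.
- env.release() and env.close_gripper(effort=None): open the fingers fully, or close them until they stop; effort is the grip in N (None keeps the last).
- env.hold(seconds).
- kinematics.ik(position, orientation): joint angles nearest the present ones, or None.
- monitor.sense(): the state.
- eyes.grab_frame(name): name is "scene" or "top"; returns a dict with "frame" (384x512x3 uint8, red, green, blue), "mtx" (3x3 intrinsics, pixels), "k1" (the pictures are not rectified: a ray, as slopes to the right and down, at radius r is drawn at 1 + k1 r^2 times it, then the intrinsics apply), "view" (4x4, takes a point from world to camera coordinates). Camera axes: x right, y down, z forward; pixel columns grow to the right and rows downward; lengths in m; the calibration is good to about 2 mm. A picture is of the moment at which its call begins. There is no depth.
A pose or a line that the arm cannot do raises env.MotionError and nothing moves.
- job.hand_in(): hands the job in; it is judged then, once.
The state is a dict: "clock": time; "joints": joint angles; "qvel": joint speeds; "joint_efforts": joint torques, N m; "position": TCP position; "ee_rot": TCP orientation; "contact_force": force on the tool from outside, world axes, zero at the start; "ft_torque": the same for the moment, N m; "finger_gap": opening from 0.0 (shut) to 1.0 (fully open); "gripper_force": force on a finger pad.
Only numpy, scipy, OpenCV 4.12 (cv2) and the standard library are available. Lean on these libraries where they do the work, as an engineer would, in place of code of your own. Each camera call takes 0.05 s, during which the arm holds its last target. There are 200 camera calls.

## Task

The steel tongue depressor and the thermometer lie askew in the pulled-out bottom tray. Slide them over the tray's floor, without lifting them, until both lie flat and straight along the tray's side wall farthest from the robot, one against the wall and the other right beside it, tips still towards the pull handle; only then push the tray fully shut. Leave the things standing around where they are.

Things in the scene. Friction and masses are not known exactly. Their poses are not given: they have to be found in the camera images.
- stack: three translucent tray tiers, fixed to the ledge, 276 mm (x) by 300 mm (y) by 190 mm high; origin at the centre of the underside, at ledge height. The bottom tray pulls out along its +y; the upper two tiers stand 40 mm back from the bottom tier's front face, which is at y = +150 mm. The lowest upper tier's underside is 70 mm above the ledge. Its +x side is the one farthest from the robot
- tray (a joint): how far the bottom tray is pulled out, m: 0 is fully shut, 0.25 is the open stop. It slides with about 2 N of friction and stays where it is left
- tray_floor (a point): centre of the inner floor of the pull-out tray, on the floor's upper surface (10 mm above the ledge); moves with the tray; axes as the stack's. Inside, the tray is 250 mm in x (walls at x = -125 and +125 mm) by 290 mm in y; the translucent walls are 3 to 4 mm thick and rise 30 mm above the floor. Starting 235 to 250 mm out, the tray's last 40 to 55 mm stays under the stack
- pull (a point): middle of the outer (+y) face of the grey pull bar on the tray's +y end: bar 110 mm long in x, 12 mm thick, 22 mm high, this point at its mid height, 30 mm above the ledge and 54 mm beyond the tray's end wall. Push it along -y to shut the tray
- depressor: stainless steel tongue depressor, flat straight bar with round ends, 160 mm long (y), 20 mm wide (x), 6 mm thick; 55 mm of it (y = -70 to -15 mm) is a ribbed grip 10 mm thick. Origin at the middle of its underside; the plain blade tip is at +y. 70 g
- thermometer: white digital thermometer with a grey tip, 140 mm long (y): body 20 mm wide (x) and 11 mm thick from y = -70 to +25 mm, neck 10 mm wide to +52 mm, then the 8 mm round grey tip to +70 mm. Origin under the middle of its length, on its underside; the tip is at +y. 40 g
- cup: pink plastic medicine cup, bystander, 52 mm across, 42 mm high; origin under its centre
- tin: round aluminium ointment tin, bystander, 70 mm across, 23 mm high; origin under its centre
- bottle: white bottle, bystander, 60 mm across, 150 mm high; origin under its centre
- jar: glass jar, bystander, 76 mm across, 90 mm high; origin under its centre
- mug: white mug, bystander, 80 mm across, 80 mm high; origin under its centre
- carton: cardboard carton, bystander, 90 by 180 by 70 mm high; origin under its centre
There are look-alikes about, which are no part of the job. What is shaped like the depressor but brown is not meant.

How it is judged:
On the way, in this order (a step that is already met when the one before it is completed fails the run):
1. with the tray still open, both instruments lie flat, straight and side by side along the far side wall, tips towards the handle (angle between the y axis of each of depressor, thermometer and the y axis of tray_floor, either way round below 0.1 rad and y of pull in the frame of depressor above 0 m and angle between each of depressor, thermometer's own z axis and vertical below 0.08 rad and z of each of depressor, thermometer in the frame of tray_floor below 0.004 m and x of depressor in the frame of tray_floor between 0.087 and 0.125 m and y of depressor in the frame of tray_floor between -0.145 and 0.145 m and y of pull in the frame of thermometer above 0 m and x of thermometer in the frame of tray_floor between 0.087 and 0.125 m and y of thermometer in the frame of tray_floor between -0.145 and 0.145 m and x of any of depressor, thermometer in the frame of tray_floor above 0.107 m and value of joint tray above 0.18 m), for 0.2 s.
2. the tray is pushed fully shut (value of joint tray below 0.008 m), for 0.2 s.
At the end, for the whole second after the job is handed in: The tray is shut (to 8 mm). Both instruments lie at rest flat on its floor, within 0.10 rad of the far (+x) side wall's direction, tips towards the handle; one has its middle within 18 mm of that wall's inner face, the other within 38 mm (so no gap over about 8 mm in all) (angle between the y axis of each of depressor, thermometer and the y axis of tray_floor, either way round below 0.1 rad and y of pull in the frame of depressor above 0 m and angle between each of depressor, thermometer's own z axis and vertical below 0.08 rad and z of each of depressor, thermometer in the frame of tray_floor below 0.004 m and x of depressor in the frame of tray_floor between 0.087 and 0.125 m and y of depressor in the frame of tray_floor between -0.145 and 0.145 m and y of pull in the frame of thermometer above 0 m and x of thermometer in the frame of tray_floor between 0.087 and 0.125 m and y of thermometer in the frame of tray_floor between -0.145 and 0.145 m and x of any of depressor, thermometer in the frame of tray_floor above 0.107 m and value of joint tray below 0.008 m and linear speed of each of depressor, thermometer below 0.02 m/s); the robot touches nothing.
It fails at once if an instrument is lifted or tipped up from the tray's floor (origin over 20 mm above it, or tilted over 0.35 rad) (z of any of depressor, thermometer in the frame of tray_floor above 0.02 m or angle between any of depressor, thermometer's own z axis and vertical above 0.35 rad).
It fails at once if a bystander (cup, tin, bottle, jar, mug or carton) is moved more than 30 mm or knocked over (distance of any of cup, tin, bottle, jar, mug, carton from where it was at the start of the episode above 0.03 m or angle between any of cup, tin, bottle, jar, mug, carton's own z axis and vertical above 0.4 rad).
It also fails if it takes over 58 s, if anything falls off the work surface, if the arm or the gripper's body presses on something with over 40 N, if the wrist force passes 120 N, or if a joint passes its speed limit or range.

## Working session

There is one attempt and no reset: what is moved stays moved. The work goes in short steps, each a Python script; the robot and the scene stay as the last script left them, time stands still between calls to the robot, and variables do not carry over. Pictures are saved under pics/ and viewed, at most 10 in all, crops included, and the job is handed in when it is done.

```bash
mkdir -p pics; cat > h.py <<'E'
import numpy as np, cv2
from bench import env, kinematics, monitor, eyes, job
def ray(f,uv):
    uv=np.atleast_2d(np.array(uv,float)); K=f["mtx"]; k=f["k1"]
    d=np.array([(uv[:,0]-K[0][2])/K[0][0],(uv[:,1]-K[1][2])/K[1][1]]).T
    r=np.linalg.norm(d,axis=1); u=r.copy()
    for _ in range(30): u=r/(1+k*u*u)
    d=d*(u/np.maximum(r,1e-9))[:,None]
    V=np.array(f["view"]); R=V[:3,:3]; t=V[:3,3]
    return -R.T@t, np.c_[d,np.ones(len(d))]@R
def onz(f,uv,z):
    c,d=ray(f,uv); return c+d*((z-c[2])/d[:,2])[:,None]
def proj(f,P):
    V=np.array(f["view"]); p=np.atleast_2d(P)@V[:3,:3].T+V[:3,3]; d=p[:,:2]/p[:,2:]
    d=d*(1+f["k1"]*(d**2).sum(1))[:,None]; K=np.array(f["mtx"])
    return d*[K[0,0],K[1,1]]+K[:2,2]
def save(f,name,crop=None,s=1):
    im=f["frame"][:,:,::-1]
    if crop: a,b,c,d=crop; im=im[b:d,a:c]
    cv2.imwrite("pics/"+name,cv2.resize(im,None,fx=s,fy=s,interpolation=cv2.INTER_CUBIC))
E
python3 - <<'E'
from h import *
s=eyes.grab_frame("scene");t=eyes.grab_frame("top")
im=np.hstack([s["frame"],t["frame"]])[:,:,::-1]
cv2.imwrite("pics/a.png",cv2.resize(s["frame"][:,:,::-1],(800,600)));cv2.imwrite("pics/b.png",cv2.resize(t["frame"][:,:,::-1],(800,600)))
for f in(s,t): print(f["mtx"],f["k1"],f["view"])
print(monitor.sense())
E
```

```text
[[379.53988114   0.         253.85109497]
 [  0.         379.53988114 201.81508824]
 [  0.           0.           1.        ]] -0.05692985339776395 [[ 0.10289045  0.99461161  0.01270025 -0.17145353]
 [ 0.73207387 -0.06707515 -0.67791502 -0.32265268]
 [-0.67341028  0.07904851 -0.73503056  1.39680024]
 [ 0.          0.          0.          1.        ]]
[[400.79477323   0.         257.00011355]
 [  0.         400.79477323 190.71213555]
 [  0.           0.           1.        ]] -0.13516650008345996 [[ 0.02124342 -0.99975931 -0.00548143  0.10373465]
 [-0.99762034 -0.02083763 -0.06572247  0.48827169]
 [ 0.06559243  0.00686456 -0.99782289  1.28191327]
 [ 0.          0.          0.          1.        ]]
{'clock': 0.1, 'joints': array([ 9.05626577e-01,  3.13419505e-01,  1.49834156e+00,  3.17640590e-05,
        1.33102120e+00, -2.23420633e-01]), 'qvel': array([ 0.00101179,  0.00034002, -0.00213004, -0.00128725,  0.00106807,
        0.0005415 ]), 'joint_efforts': array([ 1.32685473e-03, -4.12903583e+01, -2.60140657e+01, -1.80899247e-04,
        3.03463596e-03,  1.73121686e-05]), 'position': array([0.22431963, 0.47441465, 0.23078664]), 'ee_rot': array([ 2.19086669e-01,  9.75705221e-01, -5.30429452e-04, -2.69588803e-04]), 'contact_force': array([ 0.67849756, -0.08140441, -0.55018558]), 'ft_torque': array([ 0.0215875 , -0.0442675 , -0.02532496]), 'gripper_force': 0.0, 'finger_gap': 1.004301248219159}
```

View pics/a.png

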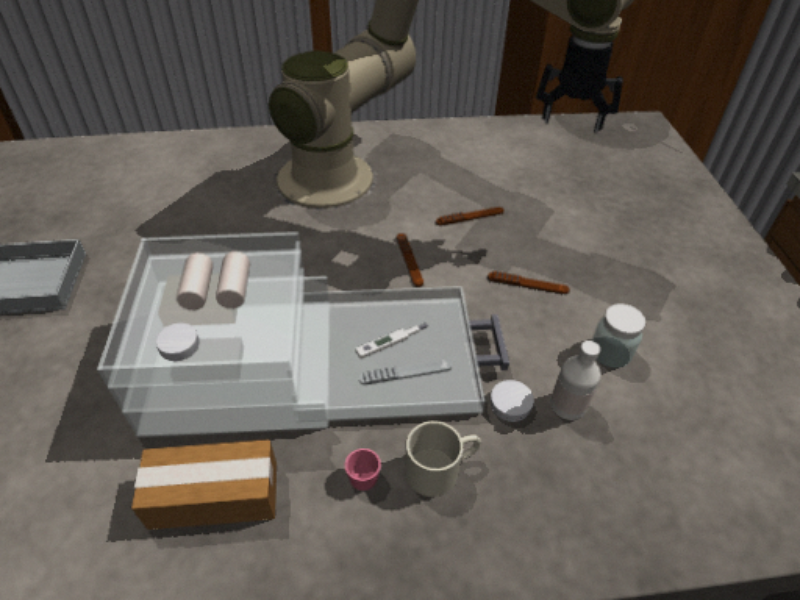

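View pics/b.png

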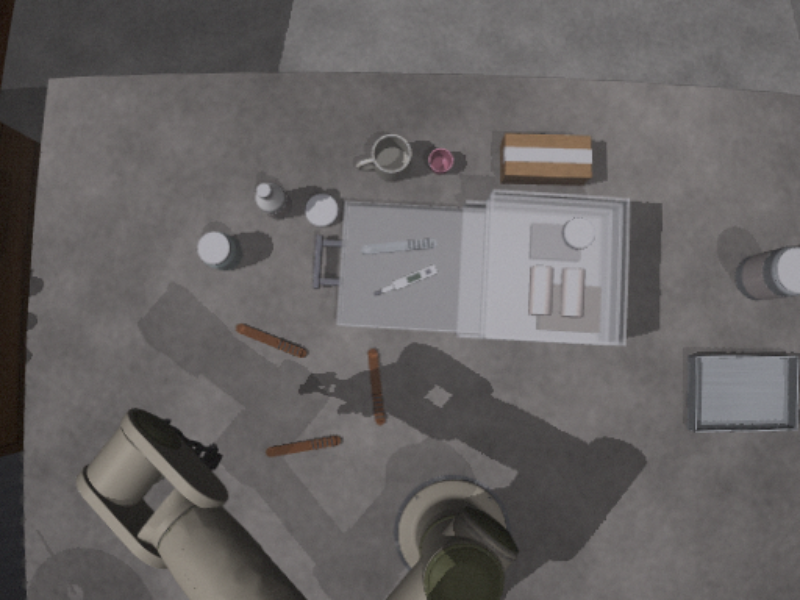

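Candidates in the overhead picture (800x600 pixels): the steel bar with ribs at (400,246) is the depressor. The brown bars at (271,340), (376,385) and (305,445) are look-alikes and are rejected. The white stick with a grey tip at (407,280) is the thermometer. Next is one close crop covering both views.

```bash
python3 - <<'E'
from h import *
import pickle
s=eyes.grab_frame("scene");t=eyes.grab_frame("top")
pickle.dump((s,t),open("f0.pkl","wb"))
a=cv2.resize(t["frame"][120:220,190:320,::-1],(780,600),interpolation=cv2.INTER_CUBIC)[:,:]
b=cv2.resize(s["frame"][175:280,190:340,::-1],(800,560),interpolation=cv2.INTER_CUBIC)
im=np.vstack([cv2.resize(a,(390,300)),np.zeros((0,390,3),np.uint8)])
cv2.imwrite("pics/c.png",a);cv2.imwrite("pics/d.png",b)
# scene->top scale: c: px=190+u/6, 120+v/6 ; d: px=190+u/5.333,175+v/5.333
E
```

```text
(no output)
```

View pics/c.png

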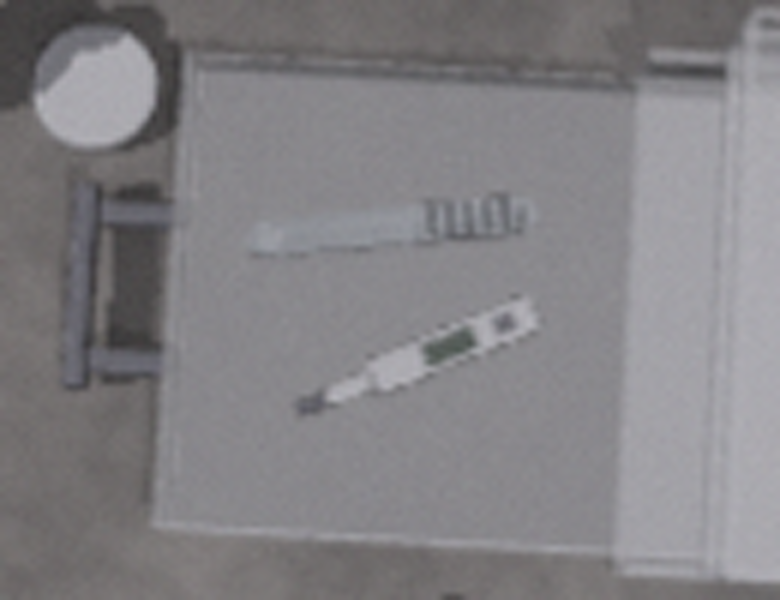

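View pics/d.png

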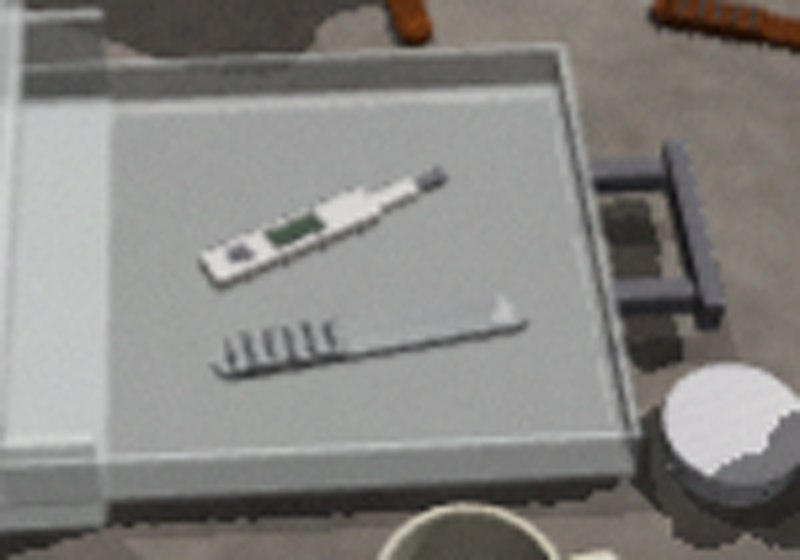

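Crop c shows the steel bar's tip at (248,242) and its ribbed end at (535,212). The thermometer's grey tip is at (298,408) and its butt at (532,312). The tray's front rim corners are at (188,55) and (155,528), and the pull bar runs from (80,183) to (65,388). Crop d agrees: rim corners (562,47) and (634,440), bar (682,143) to (720,300). The choice of instruments is confirmed.

```bash
python3 - <<'E'
from h import *
import pickle
s,t=pickle.load(open("f0.pkl","rb"))
C=lambda u,v:(190+u/6,120+v/6); D=lambda u,v:(190+u/5.3333,175+v/5.3333)
def tri(a,b):
    c1,d1=ray(t,a);c2,d2=ray(s,b);A=np.c_[d1[0],-d2[0]];x=np.linalg.lstsq(A,c2-c1,rcond=None)[0]
    p=c1+d1[0]*x[0];q=c2+d2[0]*x[1];return (p+q)/2,np.linalg.norm(p-q)
for n,a,b in [("rimfar",(188,55),(634,440)),("rimnear",(155,528),(562,47)),("barN",(65,388),(682,143)),("barF",(78,183),(718,300)),("dtip",(248,242),(527,322)),("dbutt",(535,215),(215,368)),("ttip",(298,408),(445,178)),("tbutt",(532,312),(208,270))]:
    print(n,*tri(C(*a),D(*b)))
E
```

```text
rimfar [0.68234043 0.23534761 0.03593092] 0.0035571829143096695
rimnear [0.42710053 0.24628092 0.03787646] 0.005189087894183097
barN [0.50091258 0.29693892 0.03547586] 0.005328043897909869
barF [0.61030526 0.29117285 0.0421232 ] 0.0025475415250688672
dtip [0.58568155 0.20328322 0.00375427] 0.0051944735271862285
dbutt [0.6028494  0.04598236 0.00831374] 0.004457613180007848
ttip [0.49422801 0.17349457 0.01331244] 0.0059814071621460034
tbutt [0.54837841 0.04663249 0.01733809] 0.0034189013503353443
```

```bash
cat >> h.py <<'E'
from scipy.spatial.transform import Rotation as Rot
TH=-0.044; O=np.array([.5481,.0919])
EX=np.array([np.cos(TH),np.sin(TH)]); EY=np.array([-np.sin(TH),np.cos(TH)])
def w(x,y,z): return np.r_[O+x*EX+y*EY,z]
def tr(P): d=np.atleast_2d(P)[:,:2]-O; return np.c_[d@EX,d@EY]
def q(th):  # tool down, tool y along tray y turned by th (ccw)
    a=th+TH; y=np.array([-np.sin(a),np.cos(a),0]); z=np.array([0,0,-1.]); x=np.cross(y,z)
    return Rot.from_matrix(np.c_[x,y,z]).as_quat()
def st():
    m=monitor.sense(); print("t",round(m["clock"],2),"tray xy",tr(m["position"]).round(4),"z",m["position"][2].round(4),"F",m["contact_force"].round(1),"gap",round(m["finger_gap"],2))
E
python3 - <<'E'
from h import *
import pickle
s,t=pickle.load(open("f0.pkl","rb"))
C=lambda u,v:(190+u/6,120+v/6)
for z,a in[(.013,[(250,242),(535,214)]),(.017,[(298,408),(532,312)]),(.04,[(188,53),(640,76),(155,528)])]:
    print(tr(onz(t,[C(*p) for p in a],z)).round(4))
print(tr(onz(t,[C(72,285)],.03)))
th=.154; d=np.array([-np.sin(th),np.cos(th)]); n=np.array([np.cos(th),np.sin(th)])
ax=np.array([.0327,.113])-d*.07   # point on the axis
p=ax-n*.028
print(p)
env.reach(w(*p,.15),q(th)); st()
hit=env.movel(w(*p,-.002),.12,guard=5); print(hit); st()
save(eyes.grab_frame("scene"),"e.png",(170,120,380,290),3.5)
E
```

```text
[[ 0.0311  0.1085]
 [ 0.0565 -0.0455]]
[[-0.0579  0.076 ]
 [ 0.0023 -0.0469]]
[[ 0.1277  0.1471]
 [ 0.1308 -0.0962]
 [-0.128   0.1461]]
[[-0.0004753   0.20136329]]
[0.01576881 0.03953344]
t 1.98 tray xy [[0.0155 0.0403]] z 0.1502 F [-0.8  0.  -0.3] gap 1.0
False
t 3.4 tray xy [[0.0162 0.0396]] z -0.0013 F [ 0.4 -0.5 -0.3] gap 1.0
```

View pics/e.png

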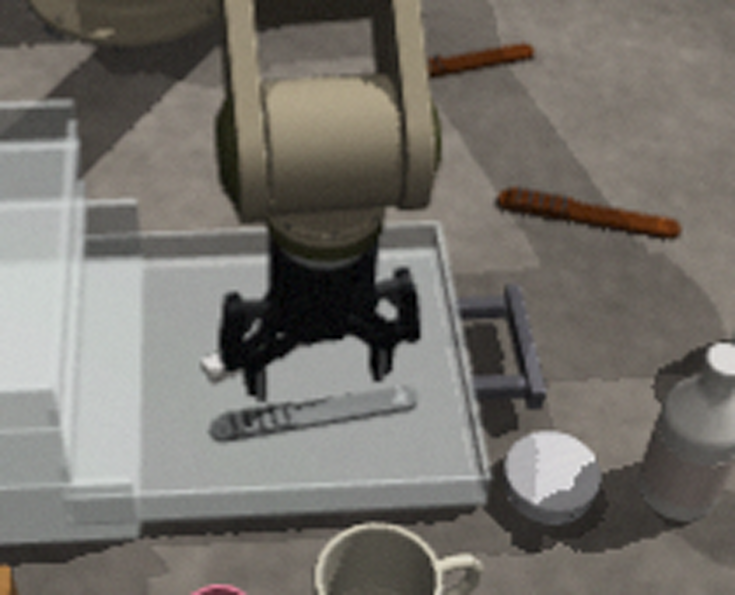

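The picture shows both open fingers behind the depressor, at about (258,385) and (380,370), with the tips low and nothing touched. Next I push it to the far wall.

```bash
python3 - <<'E'
from h import *
for x,th in [(.03,.15),(.055,.07),(.075,0)]:
    print(env.movel(w(x,.0395,-.001),.08,frame=q(th),guard=15)); 
st()
print(env.movel(w(.100,.0395,-.001),.05,frame=q(0),guard=7)); st()
env.movel(w(.07,.0395,-.001),.1)
env.movel(w(.05,.0395,.06),.15)
# on to the thermometer: above its near side
th=.452; d=np.array([-np.sin(th),np.cos(th)]); n=np.array([np.cos(th),np.sin(th)])
c=np.array([-.0278,.0145]); p=c-n*.031
print(p); env.movel(w(*p,.06),.2,frame=q(th-.05)); 
f=eyes.grab_frame("scene"); save(f,"f.png",(170,120,380,290),3.5); st()
E
```

```text
False
False
False
t 4.64 tray xy [[0.0745 0.0395]] z -0.0012 F [-0.2  0.3  0. ] gap 1.0
True
t 5.1 tray xy [[0.0959 0.0395]] z -0.0016 F [-2.7  0.   1.8] gap 1.0
[-0.05568684  0.00096027]
t 6.84 tray xy [[-0.0548  0.0011]] z 0.0598 F [ 0.8  0.1 -0.2] gap 1.0
```

View pics/f.png

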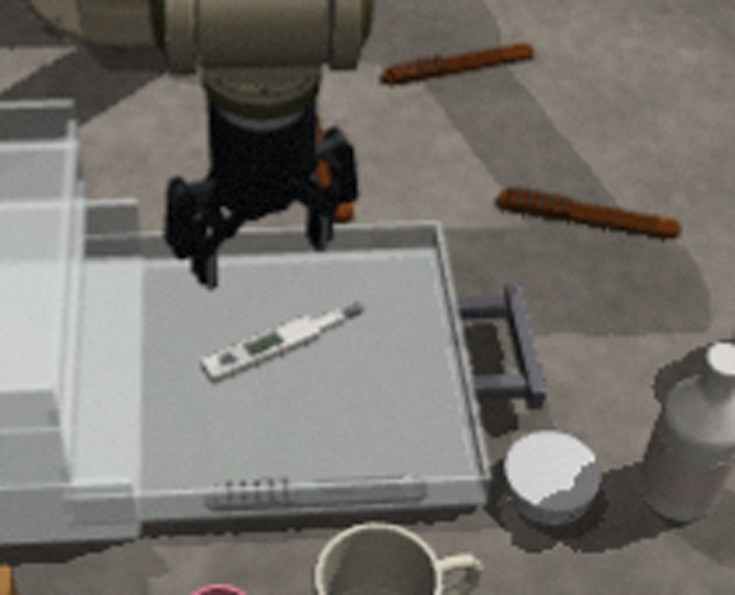

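The depressor lies flush along the far wall, from (205,492) to (425,490) in the crop, and the thermometer is untouched at (280,340). Next is the thermometer push.

```bash
python3 - <<'E'
from h import *
c=np.array([-.0278,.0145])
P=lambda cx,th,off=.0185:(np.array([cx,c[1]])-off*np.array([np.cos(th),np.sin(th)]))
th=.452
print(env.movel(w(*P(c[0],th,.031),-.001),.1,frame=q(th-.05),guard=5)); st()
for cx,th in [(-.0278,.45),(-.01,.36),(.01,.24),(.03,.12),(.05,0),(.08,0)]:
    print(env.movel(w(*P(cx,th),-.001),.07,frame=q(th-.05),guard=15))
st()
print(env.movel(w(*P(.103,0),-.001),.05,frame=q(-.05),guard=7)); st()
m=P(.07,0);env.movel(w(*m,-.001),.1); env.movel(w(m[0]-.03,m[1],.09),.2)
env.movel(w(-.10,.05,.13),.3)
f=eyes.grab_frame("scene"); t=eyes.grab_frame("top")
im=np.vstack([cv2.resize(f["frame"][190:280,190:340],(750,300+0),interpolation=cv2.INTER_CUBIC),cv2.resize(t["frame"][120:180,190:340],(750,300),interpolation=cv2.INTER_CUBIC)])
cv2.imwrite("pics/g.png",im[:,:,::-1]); st()
E
```

```text
False
t 7.6 tray xy [[-0.0553  0.001 ]] z -0.0006 F [ 0.4 -0.4 -0.6] gap 1.0
False
False
False
False
False
False
t 10.19 tray xy [[0.061  0.0145]] z -0.0012 F [-0.  -0.4 -0.6] gap 1.0
True
t 10.59 tray xy [[0.0787 0.0145]] z -0.0016 F [-2.5 -0.5  2. ] gap 1.0
t 12.33 tray xy [[-0.0993  0.0496]] z 0.1291 F [-0.4  0.2  0.2] gap 1.0
```

View pics/g.png

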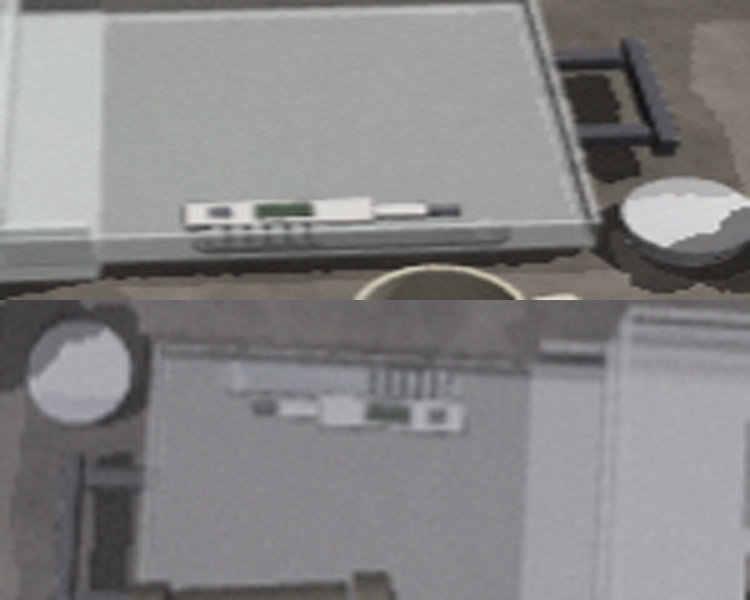

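Both lie flush, the thermometer from (250,407) to (465,415), directly beside the depressor at the wall and about 0.02 rad off it. Now I shut the tray.

```bash
python3 - <<'E'
from h import *
env.movel(w(-.10,.15,.16),.25)
env.movel(w(0,.26,.16),.25,frame=q(0))
env.close_gripper(); st()
env.movel(w(0,.255,.022),.15); st()
print(env.movel(w(0,.20,.022),.06,guard=8)); st()
print(env.movel(w(0,-.07,.022),.08,guard=12)); st()
env.hold(.3)
m=monitor.sense()["position"]; y=tr(m)[0,1]
env.movel(w(0,y+.05,.03),.1); env.movel(w(0,y+.06,.13),.15)
env.movel(w(-.15,y+.16,.2),.25)
f=eyes.grab_frame("scene"); t=eyes.grab_frame("top")
im=np.vstack([cv2.resize(f["frame"][135:285,60:360],(600,300),interpolation=cv2.INTER_CUBIC),cv2.resize(t["frame"][110:230,190:430],(600,300),interpolation=cv2.INTER_CUBIC)])
cv2.imwrite("pics/h.png",im[:,:,::-1]); st()
E
```

```text
t 14.41 tray xy [[-0.    0.26]] z 0.16 F [-0.3  0.7 -1.5] gap -0.0
t 15.47 tray xy [[0.0005 0.2553]] z 0.0231 F [ 0.1  0.7 -0.3] gap 0.0
False
t 16.54 tray xy [[-0.      0.2001]] z 0.022 F [ 0.2 -0.4  0.2] gap -0.0
True
t 19.04 tray xy [[ 0.     -0.0298]] z 0.022 F [1.1 6.6 3. ] gap -0.0
t 21.84 tray xy [[-0.1494  0.1295]] z 0.1993 F [-0.4  0.1  0. ] gap 0.0
```

View pics/h.png

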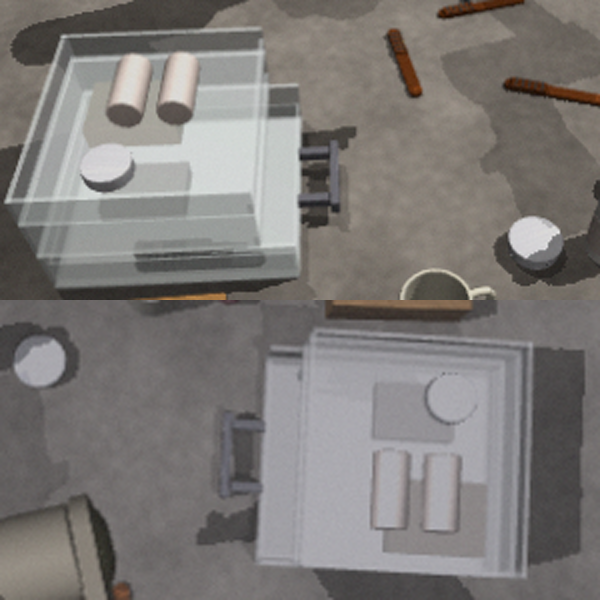

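The tray looks shut: the bar is at (225,455) and lines up with the tier front at (262,455). The depressor and thermometer show through the wall at (200,255). One firmer press will confirm it is against the stop.

```bash
python3 - <<'E'
from h import *
t=eyes.grab_frame("top")
print("bar face", tr(onz(t,[(278.6,172)],.041)))
env.movel(w(0,.03,.13),.25); env.movel(w(0,.02,.022),.15)
print(env.movel(w(0,-.07,.022),.05,guard=22)); st()
env.hold(.3); st()
y=tr(monitor.sense()["position"])[0,1]
env.movel(w(0,y+.05,.03),.1); env.movel(w(0,y+.06,.13),.15); env.movel(w(-.15,y+.16,.2),.25)
s=eyes.grab_frame("scene"); save(s,"i.png",(60,215,230,290),4.6); st()
E
```

```text
bar face [[-0.00051112 -0.04572975]]
True
t 24.76 tray xy [[ 0.     -0.0298]] z 0.022 F [1.5 9.2 1.8] gap 0.0
t 25.06 tray xy [[ 0.     -0.0298]] z 0.022 F [1.3 6.2 3.4] gap 0.0
t 27.51 tray xy [[-0.1494  0.1295]] z 0.1993 F [0.4 1.2 0.7] gap -0.0
```

View pics/i.png

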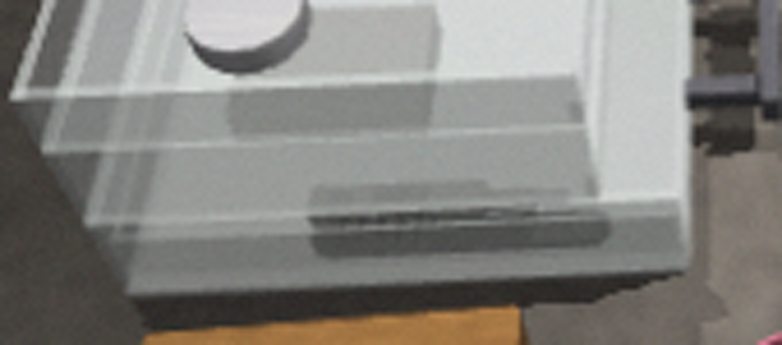

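A firmer push stopped at exactly the same point, so the tray is against its stop. The instruments still lie straight along the far wall, from (310,220) to (610,225) in the crop.

```bash
python3 -c "
from h import *
print(job.hand_in())"
```

```text
the job is handed in; nothing more can be done
None
```

The depressor lies against the tray's far wall with the thermometer right beside it, tips towards the handle. The tray was then pushed shut against its stop, and the job was handed in at about 27.5 s; no verdict was returned.

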